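# Slide the sown pot to its watering place and hold the clip open on its label card

### The job

The freshly sown terracotta pot with the white label card is standing in the white ring on the bench: slide it across the steel, upright and never lifted, until it stands centred in the blue watering ring. Then pick up the yellow spring clip by its handles, squeeze it wide open and hold it gaping around either upright side edge of the card, between the pot's rim and the card's top and well onto the card, touching neither the card nor the pot, so that I can slip the seed packet in beside the card. Finish like that, still holding the clip open there, and leave the other things on the bench where they are.

Things in the scene. Friction and masses are not known exactly. Their poses are not given: they have to be found in the camera images.
- pot: Low terracotta pot filled with pressed coir, loose, 0.6 to 0.95 kg. 82 mm high; foot 92 mm across, 106 mm under the rim band; rim band 124 mm across, from 52 to 82 mm up; rim wall 8.5 mm, coir 11 mm below the rim. Friction on steel about 0.6: pushed above 55 mm it may tip. Origin: centre of its underside; z up, y along the label card's width, x square to the card
- card (a point): Centre of the exposed part of the stiff white label card standing upright in the middle of the pot, fixed to it: 80 mm wide (along y), 3 mm thick (along x). Its top is 165 mm above the bench, 41.5 mm above this point; the pot's rim is 41.5 mm below this point. Its two upright side edges lie at y = -40 and +40 mm. Axes as the pot's
- white_ring: White painted ring on the bench, 128 mm inside and 148 mm outside diameter, flat (0.8 mm); the pot starts standing about in its middle. Origin: its centre on the bench
- blue_ring: Blue painted ring on the bench of the same size, the watering place where the pot must stand. Origin: its centre on the bench
- clip: Yellow nylon spring clip (like a big clothes peg), black jaw pads, loose, 100 mm long, 24 mm thick, 60 to 85 g, lying flat, pivot pin upright. Origin: pivot axis, underside. Shut: x is its middle line, towards the jaws (tips x = +46 mm, handle ends -54 mm), z up. The frame belongs to the +y half: when squeezed evenly it turns counter-clockwise by half the joint value, the other half clockwise
- clip_grip (a point): Point midway between the handles, 10 mm from their ends, 44 mm behind the pivot, half-way up the clip (12 mm over its underside); axes as the clip's. Shut, the handles measure 55 mm over their outsides at the ends and each splays 17 degrees from the middle line; fully squeezed about 29 mm and nearly parallel, the pivot then still 44 mm ahead
- jaw_a (a point): Tip of the jaw on the clip's +y side, at its inner corner, half-way up: 46 mm ahead of the pivot, 90 mm ahead of clip_grip
- jaw_b (a point): Tip of the other jaw, likewise; shut, it meets jaw_a. Behind the 12 mm long pads the throat between the jaws is 8 mm or more wide and runs back to 5 mm from the pivot
- clip_arm (a joint): Opening angle between the clip's halves, rad: 0 shut (its spring keeps it so), 0.5 fully squeezed, at the stop. The gap between the jaw tips is about 46 mm x this angle (23 mm at 0.5). Squeezing at the handle ends takes about 6 N a side to begin and 11 N at the stop, more when nearer the pivot
- trowel: Bystander: green plastic trowel, 315 mm long, lying on the bench, about 30 mm high. Origin: under its neck; x points to the blade's tip
- rake: Bystander: aluminium hand rake with black grip, 285 mm long, 55 mm high at its five tines, lying tines down. Origin: on the bench under its shaft; x points to the tines
- spray_bottle: Bystander: empty clear spray bottle with white head, 76 mm across, 216 mm high. Origin: centre of its underside
- seed_box: Bystander: black plastic seed box of three stacked tiers, 308 x 198 x 164 mm with packets standing up to 185 mm. Origin: centre of its underside, x along its length
- small_pots: Bystander: two nested empty small terracotta pots, 82 mm across, 97 mm high. Origin: centre of the underside

How it is judged:
By the outcome, as a careful person would: the job done as asked, in the order asked, and still so for the second after the job is handed in, while the arm keeps its last pose, push and grip.
It also fails if it takes over 61 s, if anything falls off the work surface, if the arm or the gripper's body presses on something with over 40 N, if the wrist force passes 120 N, or if a joint passes its speed limit or range.

### The arm

A 6-joint arm with a two-finger parallel gripper is mounted at the origin on the work surface. World frame = base frame: x ahead of the robot, y to its left, z up, the work surface at z = 0. Lengths are in m, angles in rad, forces in N, time in s.
With the tool pointing down it reaches from about 0.425 to 0.925 m from the base axis. Payload 12.5 kg.
Tool frame: the origin (TCP) lies midway between the tips of the shut fingers; the grasp point (between the pads) lies 19 mm behind it (tcp_to_grasp is the z of the grasp point in the tool frame, in m); z points along the fingers, x is the direction in which the jaws open and shut, and the axes are right-handed (so a half turn about z gives the same grasp; the last joint's range is limited). The gripper opens to 85 mm and grips with 20 to 120 N. Pads are 22 mm wide; open, the fingers measure 114 mm over their backs; the gripper's body (76 mm by 85 mm) begins 54 mm behind the grasp point. The pads swing forward as they close: fully open they stand 13 mm farther back than shut.
Start: joints at [-1.354, 0.491, 1.559, -0, 1.092, -0.106], TCP at [0.198, -0.593, 0.231] pointing down, gripper open.
Joint ranges: [-3.1, 3.1], [-0.84, 2.19], [0.05, 2.79], [-1.13, 4.28], [0.06, 2.93], [-2.69, 2.69]. Speed limits (rad/s): [2.22, 2.22, 2.79, 3.14, 3.14, 3.14].

### API

Orientations are given as a unit quaternion [x, y, z, w].
In Python, from station import read_state, camera, sign_off, tcp_to_grasp gives the robot as it stands. The module is installed in compiled form; this text tells all that it offers.
- The arm moves only by the tool move_arm, never from a script. Its argument "deltas" is one flat list of numbers, 5 for each row, row after row: the finger opening in m, from 0 to 0.0854, then the shift along the tool's x, y, z in m, then the turn about the tool's z in rad. In form: [grip, x, y, z, turn, grip, x, y, z, turn, ...]. A call has 1 to 8 rows; each row shifts and turns the commanded pose from where the row before left it, along the tool's axes as they then stand; what a row does not reach is not made up. A row lasts 1/12 s, in which the tool goes at most 41.7 mm and 7.16 degrees, less where a joint would pass 70% of its speed; a pose out of reach is approached as far as the arm can. A call with a gripper value outside its range is refused whole. The fingers move at their own pace and stop on an object; "squeeze" is the grip in N (left out, the last holds). Time passes only in rows, so rows that do not move let the fingers close. It gives the time, the measured TCP pose, the force and the opening at its end, in the units of the state.
- read_state(): the state, without advancing time (a new reading comes with each control period).
- camera(name): name is "scene" or "top"; returns a dict with "pixels" (480x640x3 uint8, red, green, blue), "fx", "fy", "cx", "cy" (pixels), "dist_coeffs" ([k1, k2, p1, p2, k3] as OpenCV has them; the pictures are not rectified), "R" (3x3) and "t" (3): a world point X has camera coordinates R X + t. Camera axes: x right, y down, z forward; pixel columns grow to the right and rows downward; lengths in m; the calibration is good to about 2 mm. A picture is of the moment at which its call begins. There is no depth.
- sign_off(): hands the job in, once; it reports no verdict.
The state is a dict: "t": time; "joint_positions": joint angles; "joint_velocities": joint speeds; "tau": joint torques, N m; "ee_pos": TCP position; "eef_rot": TCP orientation; "contact_force": force on the tool from outside, world axes, zero at the start; "ft_torque": the same for the moment, N m; "finger_gap": finger opening in m.
Only numpy, scipy, OpenCV 4.12 (cv2) and the standard library are available. Lean on these libraries where they do the work, as an engineer would, in place of code of your own. Each camera call takes 0.05 s, during which the arm holds its last target. There are 200 camera calls.

## Working session

There is one attempt and no reset: what is moved stays moved. The work goes in short steps, Python scripts to look and compute and a tool call to move; the robot and the scene stay as the last step left them, time stands still between calls to the robot, and variables do not carry over. Pictures are saved under pics/ and viewed, about 8 in all and at most 12, crops included, and the job is handed in when it is done.

Besides the shell and the picture viewer there is one more tool, called after "Emit:" as name(argument=value, ...) on one line, values as JSON. move_arm: Moves the arm, as the interface text tells. Its arguments: {"type":"object","properties":{"deltas":{"type":"array"},"squeeze":{"type":"number"}},"required":["deltas"]}

```bash
mkdir -p pics; python3 - <<'E'
from station import read_state, camera, tcp_to_grasp
import cv2,numpy as np
print(tcp_to_grasp); s=read_state(); print({k:np.round(v,3).tolist() for k,v in s.items()})
for n in("scene","top"):
    c=camera(n); cv2.imwrite(f"pics/{n}0.png",c["pixels"][:,:,::-1]); print(n,c["fx"],c["cx"],c["cy"],c["dist_coeffs"],np.round(c["R"],3).tolist(),c["t"])
E
```

```text
-0.0187
{'t': 0.0, 'joint_positions': [-1.354, 0.492, 1.559, -0.0, 1.092, -0.106], 'joint_velocities': [-0.001, -0.0, -0.001, -0.0, 0.003, 0.0], 'tau': [-0.001, -61.845, -26.159, -0.0, 0.004, -0.0], 'ee_pos': [0.198, -0.592, 0.231], 'eef_rot': [0.812, -0.584, -0.0, -0.0], 'contact_force': [0.62, -0.609, 0.031], 'ft_torque': [-0.03, -0.008, -0.018], 'finger_gap': 0.086}
scene 452.86351594395273 322.53269356554625 241.13551633412482 [-0.02913264  0.          0.          0.          0.        ] [[0.46, 0.888, 0.001], [0.543, -0.28, -0.792], [-0.702, 0.365, -0.611]] [-0.30561877 -0.24486325  1.74053071]
top 469.4954583900529 310.56346969814007 242.54614735535833 [-0.04983841  0.          0.          0.          0.        ] [[-0.017, -1.0, 0.012], [-0.994, 0.016, -0.109], [0.109, -0.014, -0.994]] [0.05625914 0.61040954 1.20827879]
```

View pics/scene0.png

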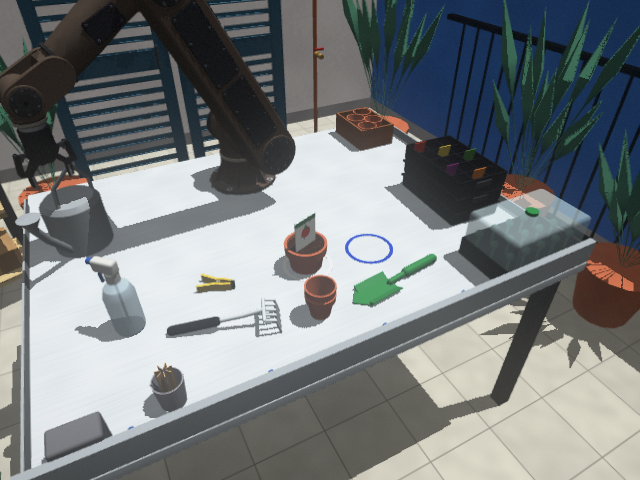

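View pics/top0.png

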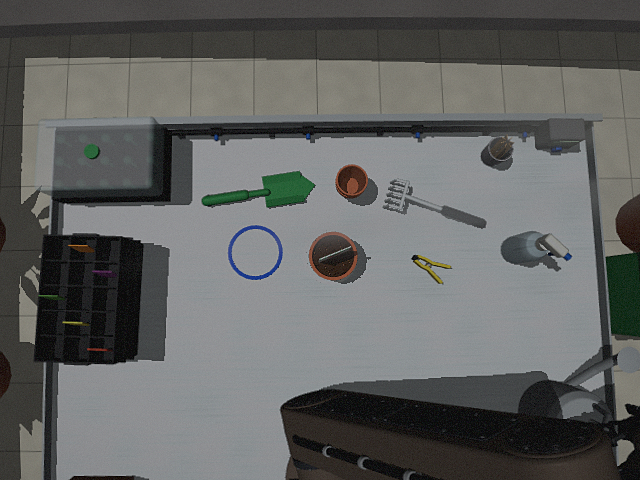

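The overview shows the pot at about (333,256) in the top view, the blue ring at (255,252), and the clip at (430,267) with its jaws to the upper left. The card runs from about (320,262) to (355,250), and the arm is clear of all of them.

```bash
cat > h.py <<'E'
import numpy as np,cv2
from station import read_state,camera
def grab(n):
    c=camera(n); c["K"]=np.array([[c["fx"],0,c["cx"]],[0,c["fy"],c["cy"]],[0,0,1]]); c["R"]=np.array(c["R"]);c["t"]=np.array(c["t"]);c["dist_coeffs"]=np.array(c["dist_coeffs"])
    c["hsv"]=cv2.cvtColor(c["pixels"],cv2.COLOR_RGB2HSV); return c
def cast(c,px,z):
    p=cv2.undistortPoints(np.array(px,float).reshape(-1,1,2),c["K"],c["dist_coeffs"]).reshape(-1,2)
    d=np.c_[p,np.ones(len(p))]@c["R"]; o=-c["R"].T@c["t"]
    return (o+d*((z-o[2])/d[:,2])[:,None])[:,:2]
def proj(c,X):
    return cv2.projectPoints(np.array(X,float).reshape(-1,1,3),cv2.Rodrigues(c["R"])[0],c["t"],c["K"],c["dist_coeffs"])[0].reshape(-1,2)
def mask(c,lo,hi,box=None):
    m=cv2.inRange(c["hsv"],lo,hi)
    if box: k=np.zeros_like(m);x0,y0,x1,y1=box;k[y0:y1,x0:x1]=255;m&=k
    return m
def pts(m): y,x=np.nonzero(m); return np.c_[x,y].astype(float)
def big(m): return max(cv2.findContours(m,cv2.RETR_EXTERNAL,cv2.CHAIN_APPROX_NONE)[0],key=cv2.contourArea).reshape(-1,2).astype(float)
def circ(P):
    A=np.c_[2*P,np.ones(len(P))];s=np.linalg.lstsq(A,(P**2).sum(1),rcond=None)[0];return s[:2],np.sqrt(s[2]+s[:2]@s[:2])
def yaw(q): x,y,z,w=q; return np.degrees(np.arctan2(2*(x*y+z*w),1-2*(y*y+z*z)))
E
python3 - <<'E'
from h import *
t=grab("top")
b=cast(t,big(mask(t,(105,120,60),(130,255,255),(215,210,300,300))),.0008); print("blue",circ(b))
m=mask(t,(2,70,40),(18,255,255),(300,225,365,285)); c=big(m); h=cv2.convexHull(c.astype(np.float32)).reshape(-1,2)
print("pot rim",circ(cast(t,h,.082)),circ(cast(t,c,.082)))
y=mask(t,(18,90,60),(38,255,255),(400,240,470,300)); P=cast(t,big(y),.024); print("clip yellow ext",P.min(0),P.max(0),P.mean(0)); 
for n,bx in (("top",(405,245,460,290)),("top",(305,225,365,285))):
    x0,y0,x1,y1=bx; cv2.imwrite(f"pics/c{x0}.png",cv2.resize(t["pixels"][y0:y1,x0:x1,::-1],None,fx=7,fy=7,interpolation=cv2.INTER_CUBIC))
a=cv2.imread("pics/c405.png");b2=cv2.imread("pics/c305.png");H=max(a.shape[0],b2.shape[0])
pad=lambda i:cv2.copyMakeBorder(i,0,H-i.shape[0],0,4,cv2.BORDER_CONSTANT);cv2.imwrite("pics/zoom.png",np.hstack([pad(a),pad(b2)]))
E
```

```text
blue (array([0.59148769, 0.19666337]), np.float64(0.07216612153087329))
pot rim (array([ 0.57188819, -0.00887149]), np.float64(0.06126518798739918)) (array([ 0.57196133, -0.00889341]), np.float64(0.06033298041727439))
clip yellow ext [ 0.49859973 -0.30161607] [ 0.56108534 -0.22866104] [ 0.53443617 -0.26390246]
```

View pics/zoom.png

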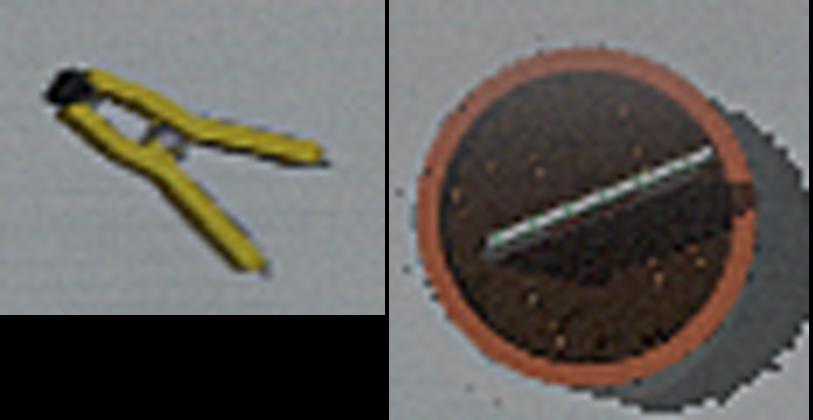

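Zoom of the top view: the card's top edge runs from (319.4,259.6) to (351.1,246.7). The clip's jaw tip is at (412,258) and its handle ends are at (451,267) and (442,283). I'll push the pot with the side of one opened finger, keeping the gripper body on the robot side so it stays clear of the card. First I turn the tool.

Emit:
move_arm(deltas=[0.0854, 0, 0, 0, -0.12, 0.0854, 0, 0, 0, -0.12, 0.0854, 0, 0, 0, -0.12, 0.0854, 0, 0, 0, -0.12, 0.0854, 0, 0, 0, -0.12, 0.0854, 0, 0, 0, -0.12, 0.0854, 0, 0, 0, -0.12, 0.0854, 0, 0, 0, -0.12], squeeze=30)

```text
t: 0.82
ee_pos: [0.1983, -0.5926, 0.2311]
eef_rot: [0.99, -0.141, -0.0, -0.0]
contact_force: [-0.2, 0.4, 0.3]
finger_gap: 0.0853
```

Emit:
move_arm(deltas=[0.0854, 0, 0, 0, -0.1, 0.0854, 0, 0, 0, -0.092, 0.0854, 0.0178, -0.0345, 0, 0, 0.0854, 0.0178, -0.0345, 0, 0, 0.0854, 0.0178, -0.0345, 0, 0, 0.0854, 0.0178, -0.0345, 0, 0, 0.0854, 0.0178, -0.0345, 0, 0, 0.0854, 0.0178, -0.0345, 0, 0])

```text
t: 1.48
ee_pos: [0.325, -0.3952, 0.2312]
eef_rot: [0.999, -0.048, -0.0, -0.0]
contact_force: [1.5, -0.3, 0.5]
finger_gap: 0.0852
```

```bash
python3 - <<'E'
from h import *
s=read_state();print(s["t"],s["ee_pos"],yaw(s["eef_rot"]),np.round(s["joint_positions"],2))
t=grab("top")
e=cast(t,[[319.4,259.6],[351.1,246.7]],.165);d=e[0]-e[1];print("card",e,np.linalg.norm(d),e.mean(0),np.degrees(np.arctan2(d[1],d[0])))
k=cast(t,[[411.9,258.1],[451,267.1],[442.4,283.3]],.02);m=(k[1]+k[2])/2;d=k[0]-m;print("clip",k,"len",np.linalg.norm(d),"ends w",np.linalg.norm(k[1]-k[2]),"yaw",np.degrees(np.arctan2(d[1],d[0])),"pivot",m+.54*d,"grip",m+.1*d)
E
```

```text
1.4833 [ 0.32499928 -0.39518854  0.23122474] -5.520080605049984 [-1.01  0.33  1.83  0.    0.98 -0.92]
card [[ 0.55613676  0.02802006]
 [ 0.58543856 -0.04746311]] 0.08097101207599389 [ 0.57078766 -0.00972152] 111.215706766146
clip [[ 0.56654574 -0.22436376]
 [ 0.54059229 -0.32900733]
 [ 0.49780127 -0.30371447]] len 0.10346688935258197 ends w 0.049707144896532655 yaw 62.76609011076155 pivot [ 0.54476522 -0.26668244] grip [ 0.52393168 -0.30716118]
```

Emit:
move_arm(deltas=[0.0854, 0.0177, -0.0344, 0, 0, 0.0854, 0.0177, -0.0344, 0, 0, 0.0854, 0.0177, -0.0344, 0, 0, 0.0854, 0.0177, -0.0344, 0, 0, 0.0854, 0.0177, -0.0344, 0, 0, 0.0854, 0.0177, -0.0344, 0, 0, 0.0854, 0.0177, -0.0344, 0, 0, 0.0854, 0.0177, -0.0344, 0, 0])

```text
t: 2.2
ee_pos: [0.4924, -0.1348, 0.2313]
eef_rot: [0.999, -0.048, -0.0, 0.0]
contact_force: [0.1, -1.0, 0.8]
finger_gap: 0.0856
```

Emit:
move_arm(deltas=[0.0854, 0.0177, -0.0344, 0, 0, 0.0854, 0, 0, 0.034, 0, 0.0854, 0, 0, 0.034, 0, 0.0854, 0, 0, 0.034, 0, 0.0854, 0, 0, 0.034, 0, 0.0854, 0, 0, 0.034, 0, 0.0854, 0, 0, 0.03, 0, 0.0854, 0, 0, 0.009, 0])

```text
t: 2.87
ee_pos: [0.5111, -0.1035, 0.0186]
eef_rot: [0.999, -0.048, -0.003, -0.001]
contact_force: [-0.7, 0.9, -0.8]
finger_gap: 0.0856
```

```bash
python3 - <<'E'
from h import *
s=read_state();print(s["t"],s["ee_pos"],yaw(s["eef_rot"]))
c=grab("scene");cv2.imwrite("pics/s2.png",cv2.resize(c["pixels"][170:320,200:420,::-1],None,fx=3.5,fy=3.5))
E
```

```text
2.8667 [ 0.51107745 -0.10354467  0.01862065] -5.504876936461127
```

View pics/s2.png

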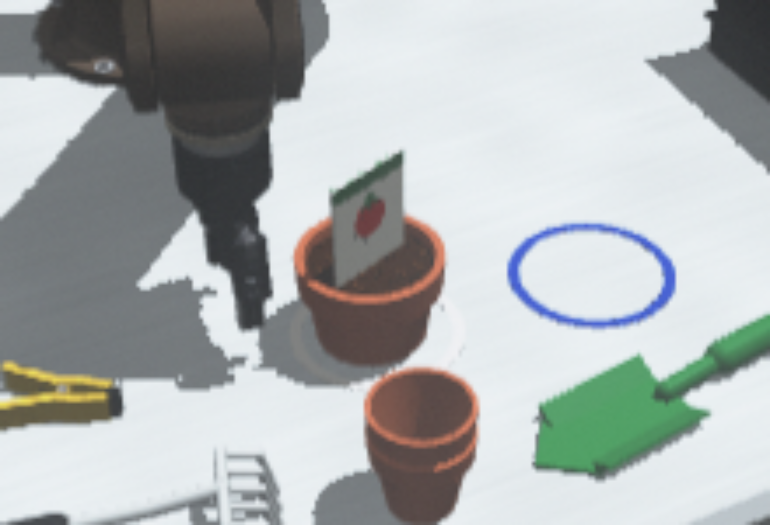

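The fingers stand at the pot's right, with the tip below the rim band and the body clear of the card. I'll push about 85 mm, then measure again.

Emit:
move_arm(deltas=[0.0854, 0, -0.008, 0, 0, 0.0854, 0, -0.008, 0, 0, 0.0854, 0, -0.006, 0, 0, 0.0854, 0, -0.006, 0, 0, 0.0854, 0, -0.007, 0, 0, 0.0854, 0, -0.007, 0, 0, 0.0854, 0, -0.007, 0, 0, 0.0854, 0, -0.007, 0, 0])

```text
t: 3.58
ee_pos: [0.5184, -0.0478, 0.0227]
eef_rot: [0.999, -0.048, 0.0, 0.0]
contact_force: [-0.3, -4.9, 1.5]
finger_gap: 0.0852
```

Emit:
move_arm(deltas=[0.0854, 0, -0.007, 0, 0, 0.0854, 0, -0.007, 0, 0, 0.0854, 0, -0.007, 0, 0, 0.0854, 0, -0.007, 0, 0, 0.0854, 0, -0.007, 0, 0, 0.0854, 0, -0.007, 0, 0, 0.0854, 0, -0.007, 0, 0, 0.0854, 0, -0.004, 0, 0])

```text
t: 4.25
ee_pos: [0.5231, 0.0053, 0.0223]
eef_rot: [0.999, -0.048, -0.0, 0.0]
contact_force: [-1.1, -5.4, 2.0]
finger_gap: 0.0853
```

```bash
python3 - <<'E'
from h import *
s=read_state();print(s["t"],s["ee_pos"],yaw(s["eef_rot"]))
t=grab("top");c=grab("scene")
a=cv2.resize(t["pixels"][200:300,220:380,::-1],None,fx=5,fy=5)[:,:480];
a=t["pixels"][200:320,220:380,::-1];b=c["pixels"][180:300,250:410,::-1]
cv2.imwrite("pics/p3.png",np.hstack([cv2.resize(i,None,fx=2.5,fy=2.5,interpolation=cv2.INTER_CUBIC) for i in(a,b)]))
m=mask(t,(2,70,40),(18,255,255),(240,210,365,310));h=cv2.convexHull(big(m).astype(np.float32)).reshape(-1,2);P=cast(t,h,.082);print("hull circ",circ(P),P.min(0),P.max(0))
E
```

```text
4.25 [0.52314384 0.00533309 0.02230863] -5.481473402075316
hull circ (array([0.57847416, 0.07401869]), np.float64(0.0609151422256834)) [0.51902822 0.01546945] [0.63859789 0.13490916]
```

View pics/p3.png

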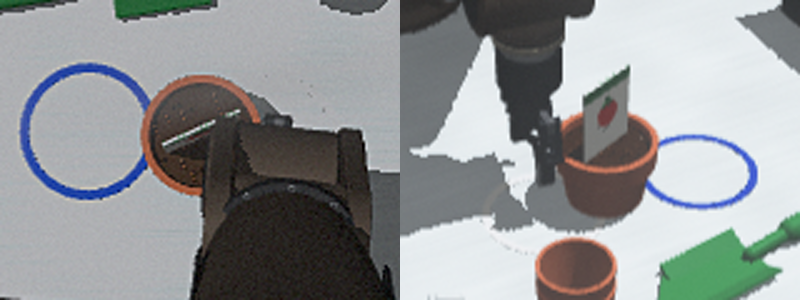

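The pot is at (0.5785, 0.074), upright and on line. I'll continue the push.

Emit:
move_arm(deltas=[0.0854, -0.001, -0.0065, 0, 0, 0.0854, -0.001, -0.0065, 0, 0, 0.0854, 0, -0.0075, 0, 0, 0.0854, 0, -0.0075, 0, 0, 0.0854, 0, -0.0075, 0, 0, 0.0854, 0, -0.0075, 0, 0, 0.0854, 0, -0.0075, 0, 0, 0.0854, 0, -0.0075, 0, 0])

```text
t: 5.02
ee_pos: [0.5267, 0.0632, 0.0222]
eef_rot: [0.999, -0.048, -0.0, 0.0]
contact_force: [0.4, -3.7, -0.5]
finger_gap: 0.0853
```

```bash
cat > pot.py <<'E'
from h import *
s=read_state();print(s["t"],s["ee_pos"],yaw(s["eef_rot"]),s["contact_force"])
t=grab("top")
b=cast(t,big(mask(t,(105,120,60),(130,255,255),(215,210,300,300))),.0008)
m=mask(t,(2,70,40),(18,255,255),(210,210,365,310));h=cv2.convexHull(big(m).astype(np.float32)).reshape(-1,2);P=cast(t,h,.082);c,r=circ(P)
k=abs(np.linalg.norm(P-c,axis=1)-r)<.004;c,r=circ(P[k]);print("pot",c,r,k.mean(),"to go",np.array([.5915,.1967])-c)
E
python3 pot.py
```

```text
5.0167 [0.52670517 0.06323155 0.02223992] -5.487380044595994 [ 0.40789344 -3.69448697 -0.54337542]
pot [0.58202959 0.13167107] 0.061139560893198504 1.0 to go [0.00947041 0.06502893]
```

Emit:
move_arm(deltas=[0.0854, 0.0005, -0.0073, 0, 0, 0.0854, 0.0005, -0.0073, 0, 0, 0.0854, 0.0005, -0.0073, 0, 0, 0.0854, 0.0005, -0.0073, 0, 0, 0.0854, 0.0005, -0.0073, 0, 0, 0.0854, 0.0005, -0.0073, 0, 0, 0.0854, 0.0005, -0.0073, 0, 0, 0.0854, 0.0005, -0.006, 0, 0])

```text
t: 5.73
ee_pos: [0.5362, 0.1197, 0.0222]
eef_rot: [0.999, -0.048, -0.0, 0.0]
contact_force: [-0.4, -4.2, 0.1]
finger_gap: 0.0856
```

```bash
python3 pot.py
```

```text
5.7333 [0.5362171  0.11967381 0.02223142] -5.487733170262916 [-0.38548871 -4.1521708   0.06156694]
pot [0.58720105 0.18803112] 0.0608815730359845 1.0 to go [0.00429895 0.00866888]
```

About 4.3 mm in x and 8.7 mm in y remain. I'll move the contact point to the robot side so the last nudge goes straight at the ring centre.

Emit:
move_arm(deltas=[0.0854, 0, 0.014, 0, 0, 0.0854, -0.0175, 0, 0, 0, 0.0854, -0.0175, 0, 0, 0, 0.0854, 0, -0.008, 0, 0, 0.0854, 0, -0.007, 0, 0, 0.0854, 0, 0, 0, 0])

```text
t: 6.28
ee_pos: [0.5023, 0.1244, 0.0225]
eef_rot: [0.999, -0.047, 0.001, -0.0]
contact_force: [0.0, -0.7, -0.4]
finger_gap: 0.0855
```

```bash
python3 pot.py
```

```text
6.2833 [0.50227295 0.12442468 0.02248465] -5.4430300664186735 [ 0.03389734 -0.70352653 -0.39588893]
pot [0.58778327 0.18906816] 0.06064154839532161 1.0 to go [0.00371673 0.00763184]
```

Emit:
move_arm(deltas=[0.0854, 0.0013, -0.0035, 0, 0, 0.0854, 0.0014, -0.0036, 0, 0, 0.0854, 0.0014, -0.0036, 0, 0, 0.0854, 0, 0, 0, 0])

```text
t: 6.67
ee_pos: [0.5072, 0.1339, 0.0223]
eef_rot: [0.999, -0.048, 0.0, -0.0]
contact_force: [-0.1, -1.1, -0.1]
finger_gap: 0.0855
```

```bash
python3 pot.py
```

```text
6.6667 [0.5072071  0.13389525 0.02225852] -5.494759147774041 [-0.14214593 -1.10115776 -0.12871582]
pot [0.59236633 0.19982076] 0.05975102475811566 0.7777777777777778 to go [-0.00086633 -0.00312076]
```

Emit:
move_arm(deltas=[0.0854, 0, 0.015, 0, 0, 0.0854, 0, 0.03, 0, 0, 0.0854, 0, 0.035, 0, 0, 0.0854, 0, 0.035, -0.02, 0.1, 0.0854, 0, 0.03, -0.035, 0.1, 0.0854, 0, 0.03, -0.035, 0.1, 0.0854, 0, 0.03, -0.035, 0.079, 0.0854, 0, 0.03, -0.02, 0])

```text
t: 7.38
ee_pos: [0.4585, -0.0866, 0.1598]
eef_rot: [0.971, -0.238, 0.002, 0.0]
contact_force: [0.7, 0.4, 0.0]
finger_gap: 0.0854
```

```bash
python3 pot.py; python3 - <<'E'
from h import *
t=grab("top");c=grab("scene")
a=t["pixels"][190:310,200:360,::-1];b=c["pixels"][180:300,250:410,::-1]
cv2.imwrite("pics/p4.png",np.hstack([cv2.resize(i,None,fx=2.5,fy=2.5,interpolation=cv2.INTER_CUBIC) for i in(a,b)]))
b=mask(t,(105,120,60),(130,255,255),(215,210,300,300));P=cast(t,big(b),.0008);print("blue outer",circ(P))
# card: bright low-sat within pot
pc=proj(t,[[.5915,.1967,.12]])[0].astype(int);w=mask(t,(0,0,110),(180,70,255),(pc[0]-20,pc[1]-18,pc[0]+20,pc[1]+18));r=cv2.minAreaRect(big(w).astype(np.float32));print(r)
B=cv2.boxPoints(r);print(cast(t,B,.165))
E
```

```text
7.3833 [ 0.45851847 -0.08657558  0.15983804] -27.48195883163113 [0.66405307 0.36492641 0.0290677 ]
pot [0.59085945 0.19836707] 0.061197261808762345 1.0 to go [ 0.00064055 -0.00166707]
blue outer (array([0.59129954, 0.1973113 ]), np.float64(0.06945250064575922))
((233.5, 234.0), (10.0, 9.0), 90.0)
[[0.63210424 0.24061415]
 [0.63176629 0.21929934]
 [0.60793366 0.2192993 ]
 [0.60826901 0.24056353]]
```

View pics/p4.png

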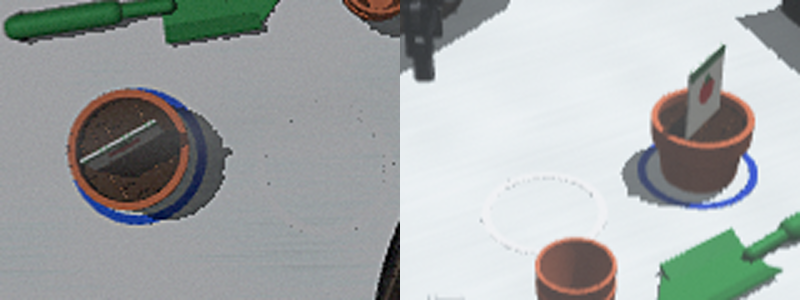

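Pot centred to about 2 mm and upright in the blue ring. The card's top edge runs from (232,254.4) to (262.4,238.4) in the top view. Next, the clip.

Emit:
move_arm(deltas=[0.0854, 0.0266, 0.0273, 0, 0, 0.0854, 0.0266, 0.0273, 0, 0, 0.0854, 0.0266, 0.0273, 0, 0, 0.0854, 0.0266, 0.0273, 0, 0, 0.0854, 0.0266, 0.0273, 0, 0, 0.0854, 0.0266, 0.0273, 0, 0, 0.0854, 0, 0, 0.025, 0, 0.0854, 0, 0, 0.025, 0])

```text
t: 8.2
ee_pos: [0.5262, -0.3051, 0.1058]
eef_rot: [0.972, -0.236, 0.001, 0.0]
contact_force: [-0.4, 0.5, -0.2]
finger_gap: 0.0856
```

```bash
python3 - <<'E'
from h import *
s=read_state();p=np.array(s["ee_pos"]);print(s["t"],p,yaw(s["eef_rot"]))
t=grab("top");c=grab("scene")
e=cast(t,[[232,254.4],[262.4,238.4]],.165);d=e[0]-e[1];print("card",e,np.linalg.norm(d),e.mean(0),np.degrees(np.arctan2(d[1],d[0])))
y=mask(c,(18,90,60),(38,255,255),(180,260,245,300));cv2.imwrite("pics/k5.png",cv2.resize(c["pixels"][220:310,160:280,::-1],None,fx=5,fy=5,interpolation=cv2.INTER_CUBIC))
E
```

```text
8.2 [ 0.52623431 -0.30510548  0.10578553] -27.266411453285894
card [[0.57167063 0.23343908]
 [0.60845325 0.16167866]] 0.0806382007937821 [0.59006194 0.19755887] 117.13855248928827
```

View pics/k5.png

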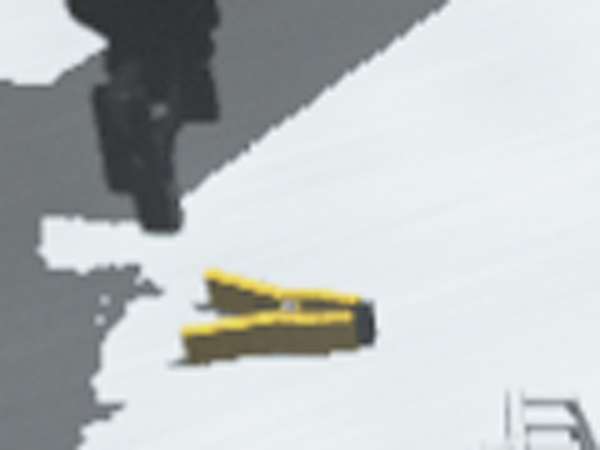

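The scene crop shows the clip lying flat, jaw tip at scene (234,281) and handle ends at (201,274) and (197,286). I'll cross-check the grip point from this view.

```bash
python3 - <<'E'
from h import *
c=grab("scene")
k=cast(c,[[234.4,281.2],[201.4,274.6],[196.6,286.2]],.024);m=(k[1]+k[2])/2;d=k[0]-m;print("clip",k,"len",np.linalg.norm(d),"ends w",np.linalg.norm(k[1]-k[2]),"yaw",np.degrees(np.arctan2(d[1],d[0])),"grip",m+.1*d)
E
```

```text
clip [[ 0.57229032 -0.22508729]
 [ 0.5040444  -0.29849248]
 [ 0.54436016 -0.32293392]] len 0.09820516973952388 ends w 0.04714598983628102 yaw 60.681162390768144 grip [ 0.52901108 -0.30215061]
```

Emit:
move_arm(deltas=[0.0854, 0, 0, 0.025, 0, 0.0854, 0, 0, 0.025, 0, 0.0854, 0, 0, 0.02, 0, 0.0854, 0, 0, 0.015, 0, 0.0854, 0, 0, 0.01, 0, 0.0854, 0, 0, 0, 0])

```text
t: 8.85
ee_pos: [0.5252, -0.3031, 0.0114]
eef_rot: [0.972, -0.235, -0.001, -0.0]
contact_force: [0.2, 0.1, -0.2]
finger_gap: 0.0853
```

Emit:
move_arm(deltas=[0.0854, 0, 0, 0.004, 0, 0.0854, 0, 0, 0.0035, 0, 0.06, 0, 0, 0, 0, 0.05, 0, 0, 0, 0, 0.04, 0, 0, 0, 0, 0.02, 0, 0, 0, 0, 0.01, 0, 0, 0, 0, 0.01, 0, 0, 0, 0], squeeze=35)

```text
t: 9.52
ee_pos: [0.5263, -0.3051, 0.007]
eef_rot: [0.972, -0.235, 0.002, 0.001]
contact_force: [-0.8, -1.1, 16.0]
finger_gap: 0.0274
```

Emit:
move_arm(deltas=[0.01, 0, 0, 0, 0, 0.01, 0, 0, 0, 0, 0.01, 0, 0, 0, 0, 0.01, 0, 0, 0, 0])

```text
t: 9.85
ee_pos: [0.5263, -0.3051, 0.007]
eef_rot: [0.972, -0.235, 0.002, 0.001]
contact_force: [-1.1, -1.2, 15.2]
finger_gap: 0.0277
```

```bash
python3 - <<'E'
from h import *
s=read_state();print(s["t"],s["ee_pos"],yaw(s["eef_rot"]),s["finger_gap"])
t=grab("top");c=grab("scene")
a=t["pixels"][235:300,390:476,::-1];b=c["pixels"][245:310,180:266,::-1]
cv2.imwrite("pics/k6.png",np.hstack([cv2.resize(i,None,fx=4.6,fy=4.6,interpolation=cv2.INTER_CUBIC) for i in(a,b)]))
E
```

```text
9.85 [ 0.52630792 -0.30505445  0.00695716] -27.23266223665248 0.02773736409415392
```

View pics/k6.png

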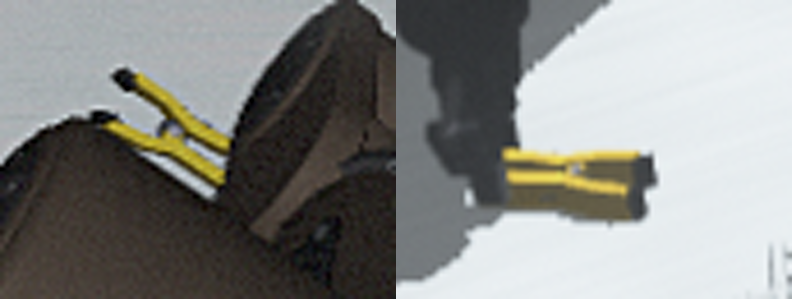

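The clip is squeezed to its stop (gap 27.7 mm), with the jaws open at top px (417,252) and (412,260). I'll lift it, then measure the clip in the hand.

Emit:
move_arm(deltas=[0.01, 0, 0, -0.005, 0, 0.01, 0, 0, -0.01, 0, 0.01, 0, 0, -0.02, 0, 0.01, 0, 0, -0.025, 0, 0.01, 0, 0, -0.025, 0, 0.01, 0, 0, -0.025, 0, 0.01, 0, 0, -0.02, 0, 0.01, 0, 0, 0, 0])

```text
t: 10.62
ee_pos: [0.5263, -0.3046, 0.1394]
eef_rot: [0.972, -0.235, 0.003, 0.001]
contact_force: [-0.4, 0.4, 0.1]
finger_gap: 0.0269
```

```bash
python3 - <<'E'
from h import *
s=read_state();p=np.array(s["ee_pos"]);print(s["t"],p,yaw(s["eef_rot"]),s["finger_gap"],s["contact_force"])
t=grab("top");c=grab("scene")
q=np.radians(yaw(s["eef_rot"]));X=np.array([np.cos(q),np.sin(q)]);Y=np.array([X[1],-X[0]])
k=cast(t,[[416.7,252.0],[412.2,260.4]],.024);r=k-np.array([.5263,-.3051]);print("jaws before lift, tool xy",r@X,r@Y)
tip=np.r_[p[:2]-.09*Y,p[2]+.01];print(proj(t,[tip]),proj(c,[tip]))
(u,v),(a,b)=proj(t,[tip])[0].astype(int),proj(c,[tip])[0].astype(int)
A=t["pixels"][v-40:v+40,u-50:u+50,::-1];B=c["pixels"][b-40:b+40,a-60:a+40,::-1]
cv2.imwrite("pics/k7.png",np.hstack([cv2.resize(i,None,fx=4,fy=4,interpolation=cv2.INTER_CUBIC) for i in(A,B)]));print(u-50,v-40,a-60,b-40)
E
```

```text
10.6167 [ 0.52631136 -0.30462176  0.13940292] -27.203884446738336 0.026892462864424736 [-0.36606646  0.3638182   0.07997767]
jaws before lift, tool xy [ 0.01873863 -0.00701497] [-0.08618551 -0.08758187]
[[424.16697331 253.62325199]] [[228.25894359 244.22176422]]
374 213 168 204
```

View pics/k7.png

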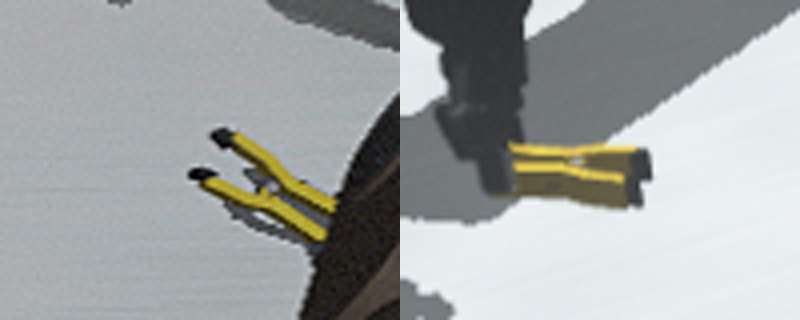

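The clip is held level and open. Its jaw tips are at top px (427,247.5) and (421.5,256.5), the pivot at (440.8,259.8), and the mid of the jaw tips in the scene view at (227.7,248.5).

```bash
cat > inhand.py <<'E'
from h import *
from scipy.optimize import minimize_scalar
s=read_state();p=np.array(s["ee_pos"]);t=grab("top");c=grab("scene")
q=np.radians(yaw(s["eef_rot"]));X=np.array([np.cos(q),np.sin(q)]);Y=np.array([X[1],-X[0]])
mid=[[424.4,252.0]];sc=[[227.7,248.5]]
f=lambda z:np.linalg.norm(cast(t,mid,z+.012)-cast(c,sc,z))
r=minimize_scalar(f,bounds=(.1,.2),method="bounded");z=r.x;print("clip centre z",z,"rel TCP",z-p[2],"miss",r.fun)
for n,px in(("mid",mid[0]),("a",[427.2,247.5]),("b",[421.5,256.5]),("pivot",[440.75,259.75])):
    d=cast(t,[px],p[2]+.017)[0]-p[:2];print(n,"tool x,y",d@X,d@Y)
d=cast(c,sc,p[2]+.005)[0]-p[:2];print("scene mid",d@X,d@Y)
E
python3 inhand.py
```

```text
clip centre z 0.13841474664388234 rel TCP 0.00283116491440491 miss 0.0035424657767375734
mid tool x,y 0.004587312109117142 -0.09159702614054856
a tool x,y 0.017437167833828024 -0.09005325981686338
b tool x,y -0.008335786309186737 -0.09335017040163204
pivot tool x,y 0.0051543664533233065 -0.04833206322150102
scene mid 0.008064800216850361 -0.08837251417283407
```

Emit:
move_arm(deltas=[0.01, 0, 0, 0, -0.06, 0.01, 0, 0, 0, -0.12, 0.01, 0, 0, 0, -0.12, 0.01, 0, 0, 0, -0.12, 0.01, 0, 0, 0, -0.12, 0.01, 0, 0, 0, -0.12, 0.01, 0, 0, 0, -0.12, 0.01, 0, 0, 0, -0.12])

```text
t: 11.48
ee_pos: [0.5247, -0.3036, 0.1333]
eef_rot: [0.977, 0.214, -0.001, -0.001]
contact_force: [-0.1, -0.8, -0.9]
finger_gap: 0.0273
```

Emit:
move_arm(deltas=[0.01, 0, 0, 0, -0.06, 0.01, 0, 0, 0, -0.04, 0.01, 0.0149, -0.0116, 0, 0, 0.01, 0.0298, -0.0232, 0, 0, 0.01, 0.0298, -0.0232, 0, 0, 0.01, 0.0298, -0.0232, 0, 0, 0.01, 0.0298, -0.0232, 0, 0, 0.01, 0.0298, -0.0232, 0, 0])

```text
t: 12.15
ee_pos: [0.6029, -0.1095, 0.1333]
eef_rot: [0.966, 0.259, -0.001, -0.001]
contact_force: [0.7, -0.7, -0.6]
finger_gap: 0.0273
```

Emit:
move_arm(deltas=[0.01, 0.0298, -0.0232, 0, 0, 0.01, 0.0298, -0.0232, 0, 0, 0.01, 0.0298, -0.0232, 0, 0, 0.01, 0.0298, -0.0232, 0, 0, 0.01, 0.0149, -0.0116, 0, 0, 0.01, 0, 0, 0, 0, 0.01, 0, 0, 0, 0])

```text
t: 12.73
ee_pos: [0.6662, 0.0471, 0.1331]
eef_rot: [0.965, 0.26, -0.001, -0.0]
contact_force: [-0.1, -0.8, -0.5]
finger_gap: 0.0273
```

```bash
python3 - <<'E'
from h import *
s=read_state();print(s["t"],s["ee_pos"],yaw(s["eef_rot"]),s["finger_gap"],s["contact_force"])
t=grab("top");c=grab("scene")
A=t["pixels"][200:300,215:315,::-1];B=c["pixels"][180:280,280:380,::-1]
cv2.imwrite("pics/q8.png",np.hstack([cv2.resize(i,None,fx=4,fy=4,interpolation=cv2.INTER_CUBIC) for i in(A,B)]))
E
```

```text
12.7333 [0.66617826 0.04712458 0.13310567] 30.193691158613017 0.027317623185448423 [-0.12936479 -0.80847324 -0.54579183]
```

View pics/q8.png

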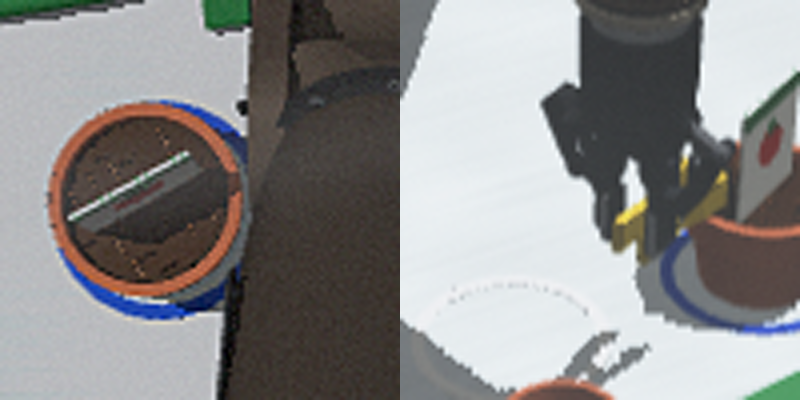

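Top view: the card is unchanged at (232,254.5)–(262,238.3), but the arm hides the jaws there. In the scene view the clip points at the card's near edge at about (365,225). I'll lower the clip and advance to just short of the edge.

Emit:
move_arm(deltas=[0.01, 0, 0, 0.006, 0, 0.01, 0.0005, 0, 0.007, 0, 0.01, 0.0007, -0.008, 0, 0, 0.01, 0.0007, -0.008, 0, 0, 0.01, 0.0007, -0.008, 0, 0, 0.01, 0.0004, -0.006, 0, 0, 0.01, 0, 0, 0, 0])

```text
t: 13.42
ee_pos: [0.6537, 0.0752, 0.122]
eef_rot: [0.966, 0.26, 0.0, -0.0]
contact_force: [1.5, -0.7, -0.2]
finger_gap: 0.0269
```

```bash
python3 - <<'E'
from h import *
s=read_state();p=np.array(s["ee_pos"]);print(s["t"],p,yaw(s["eef_rot"]),s["finger_gap"])
c=grab("scene");q=np.radians(yaw(s["eef_rot"]));X=np.array([np.cos(q),np.sin(q)]);Y=np.array([X[1],-X[0]])
for nm,l in(("mid",5),("a",17),("b",-7.5)): print(nm,proj(c,[np.r_[p[:2]+l/1e3*X-.091*Y,p[2]+.004]]))
print("edge top/rim",proj(c,[[.6087,.1624,.165],[.6087,.1624,.082]]),"card corner scene",cast(c,[[365,209.5]],.165))
x0,y0=325,195
cv2.imwrite("pics/r9.png",cv2.resize(c["pixels"][y0:y0+60,x0:x0+80,::-1],None,fx=10,fy=10,interpolation=cv2.INTER_CUBIC))
E
```

```text
13.4167 [0.65369384 0.0751607  0.12203101] 30.15658291123133 0.02689196596043953
mid [[362.94282328 221.49034068]]
a [[366.66807891 222.80214133]]
b [[359.09298398 220.13482755]]
edge top/rim [[364.88168872 208.91613509]
 [363.22809627 232.6440117 ]] card corner scene [[0.61137161 0.16114174]]
```

View pics/r9.png

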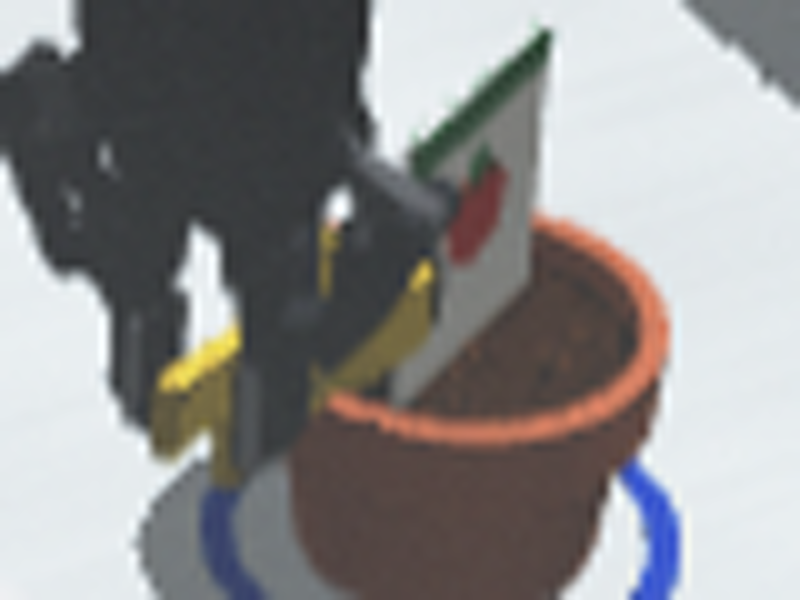

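In the zoom, jaw a's tip is at scene (369,224) and the card's near edge runs from (366.5,211) to (364.5,235), so the edge faces the gap. The scene view suggests a 3 mm offset and the top view none, so I take +1.5 mm and advance 27 mm.

Emit:
move_arm(deltas=[0.01, 0.001, -0.004, 0, 0, 0.01, 0.001, -0.006, 0, 0, 0.01, 0.0004, -0.006, 0, 0, 0.01, 0.0003, -0.006, 0, 0, 0.01, 0.0003, -0.005, 0, 0, 0.01, 0, 0, 0, 0, 0.01, 0, 0, 0, 0, 0.01, 0, 0, 0, 0])

```text
t: 14.13
ee_pos: [0.6434, 0.0985, 0.1217]
eef_rot: [0.966, 0.26, 0.0, 0.0]
contact_force: [0.6, 0.6, -0.5]
finger_gap: 0.027
```

```bash
python3 - <<'E'
from h import *
s=read_state();p=np.array(s["ee_pos"]);print(s["t"],p,yaw(s["eef_rot"]),s["finger_gap"],s["contact_force"],s["ft_torque"])
c=grab("scene");t=grab("top");q=np.radians(yaw(s["eef_rot"]));X=np.array([np.cos(q),np.sin(q)]);Y=np.array([X[1],-X[0]])
for nm,l in(("mid",5),("a",17),("b",-7.5)): print(nm,proj(c,[np.r_[p[:2]+l/1e3*X-.091*Y,p[2]+.004]]),proj(t,[np.r_[p[:2]+l/1e3*X-.091*Y,p[2]+.016]]))
m=mask(t,(2,70,40),(18,255,255),(210,210,300,310));h=cv2.convexHull(big(m).astype(np.float32)).reshape(-1,2);P=cast(t,h,.082)
k=P[:,1]>.205;print("pot from left half",circ(P[k]),k.sum())
A=cv2.resize(c["pixels"][190:250,325:385,::-1],(400,400),interpolation=cv2.INTER_CUBIC);B=cv2.resize(t["pixels"][215:275,220:280,::-1],(400,400),interpolation=cv2.INTER_CUBIC)
cv2.imwrite("pics/r10.png",np.hstack([A,B]))
E
```

```text
14.1333 [0.64344707 0.0985209  0.12174667] 30.08567546060327 0.02701245820029787 [ 0.55448697  0.58434246 -0.45186275] [-2.42834090e-05 -3.03002399e-02 -1.01061358e-02]
mid [[368.03277785 217.62418076]] [[255.94094696 242.43021875]]
a [[371.72947187 218.90750664]] [[253.43619797 238.20453615]]
b [[364.21209083 216.29799024]] [[258.5559338  246.84080523]]
pot from left half (array([0.59117034, 0.1989266 ]), np.float64(0.060803135231048584)) 11
```

View pics/r10.png

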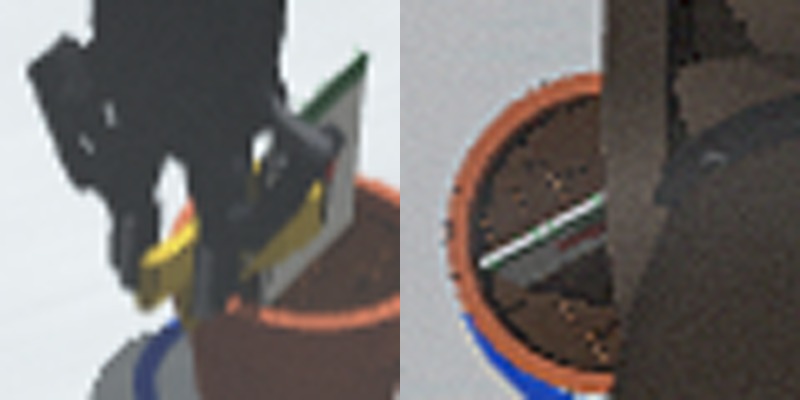

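Pot and card are unmoved, there is no contact force, and the jaw stands in front of the card's face without touching. I'll go 3 mm further on, settle, and check before handing in.

Emit:
move_arm(deltas=[0.01, 0, -0.0015, 0, 0, 0.01, 0, -0.0015, 0, 0, 0.01, 0, 0, 0, 0, 0.01, 0, 0, 0, 0, 0.01, 0, 0, 0, 0, 0.01, 0, 0, 0, 0, 0.01, 0, 0, 0, 0, 0.01, 0, 0, 0, 0])

```text
t: 14.9
ee_pos: [0.6419, 0.1011, 0.1217]
eef_rot: [0.966, 0.26, 0.0, 0.0]
contact_force: [-1.2, -0.2, -0.4]
finger_gap: 0.0273
```

```bash
python3 - <<'E'
from h import *
from station import sign_off
s=read_state();p=np.array(s["ee_pos"]);print(s["t"],p,yaw(s["eef_rot"]),s["finger_gap"],s["contact_force"])
q=np.radians(yaw(s["eef_rot"]));X=np.array([np.cos(q),np.sin(q)]);Y=np.array([X[1],-X[0]])
r=p[:2]+.005*X-.091*Y-np.array([.5908,.1982]);print("depth on card",.04+r@[-.456,.89],"lateral",r@[.89,.456])
t=grab("top");m=mask(t,(2,70,40),(18,255,255),(210,210,300,310));P=cast(t,cv2.convexHull(big(m).astype(np.float32)).reshape(-1,2),.082)
c=circ(P[P[:,1]>.205])[0];print("pot",c)
if np.linalg.norm(c-[.5912,.1989])<.003 and np.linalg.norm(s["contact_force"])<3 and abs(s["finger_gap"]-.027)<.0015: print("sign",sign_off())
E
```

```text
14.9 [0.64187046 0.10114318 0.12171634] 30.080894551623537 0.02727803439194203 [-1.21911467 -0.21341496 -0.38045869]
depth on card 0.021469679892881163 lateral 0.0015015260444229744
pot [0.59118894 0.19913079]
the job is handed in; nothing more can be done
sign None
```

I slid the pot upright into the blue ring. The clip is squeezed to its stop and held open around the card's near (right-hand) side edge, and I handed the job in at about 15 s.

**Last checks:**
- **Pot:** its rim centre measured about 2 mm from the ring's centre, and it did not move while the clip was brought in.
- **Clip:** by calculation the jaw tips are about 21 mm onto the card, and the clip is about 125 mm above the bench, between the rim (82 mm) and the card's top (165 mm). The finger gap was steady at 27 mm, which means the clip is at its stop.
- **Contact:** the tool force was about 1 N, which is sensor noise, so nothing suggests the clip touches the card or the pot.

**Where checks disagreed or fell short:**
- **Clip's sideways position:** before the last advance the scene view put the clip about 3 mm off the card's middle and the top view put it on the middle. I split the difference; the calculated clearance is about 8 mm a side.
- **Far jaw:** it was hidden in both views at the end, so its place comes from the earlier in-hand measurement and the arm's pose.
- **Gripping the clip:** the fingertips pressed on the bench with about 16 N.

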